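# Dispense the red bead

### The arm

A 6-joint arm with a two-finger parallel gripper is mounted at the origin on the work surface. World frame = base frame: x ahead of the robot, y to its left, z up, the work surface at z = 0. Lengths are in m, angles in rad, forces in N, time in s.
With the tool pointing down it reaches from about 0.25 to 0.775 m from the base axis. Payload 4 kg.
Tool frame: the origin (TCP) lies between the finger pads; the fingertips stand 25 mm ahead of it and the grasp point (between the pads) lies 6 mm ahead of it (robot.tip_reach is the distance from the TCP to the fingertips, in m); z points along the fingers, y is the line along which they close (so a half turn about z gives the same grasp; the last joint's range is limited). The gripper opens to 94 mm and grips with 3 to 60 N. Pads are 16 mm wide; open, the fingers measure 119 mm over their backs; the gripper's body (75 mm by 177 mm) begins 78 mm behind the grasp point.
Start: joints at [1.173, 0.087, 1.371, -0, 1.684, -0.103], TCP at [0.16, 0.526, 0.231] pointing down, gripper open.
Joint ranges: [-3.1, 3.1], [-0.76, 2.03], [0.27, 2.55], [-1.08, 4.22], [0.17, 2.65], [-2.57, 2.57]. Speed limits (rad/s): [2.79, 2.79, 3.14, 3.14, 3.14, 3.14].

### API

Orientations are given as [roll, pitch, yaw] about the fixed x, y, z axes, in that order (R = Rz(yaw) Ry(pitch) Rx(roll)).
In Python, from bench import sensors, snapshot, camera_info, ticket, robot gives the robot as it stands.
- The arm moves only by the tool arm_command, never from a script. Its argument "plan" is a list of rows, each an object with "grip": the closure, from -1 (fully open) to 1 (shut); "slide": the shift along the tool's x, y, z normalised to -1 to 1, where 1 is 500 mm, a list of three; "spin": the turn about the tool's z normalised to -1 to 1, where 1 is 5 degrees. A call has 1 to 10 rows; each row shifts and turns the commanded pose from where the row before left it, along the tool's axes as they then stand; what a row does not reach is not made up. A row lasts 1/8 s, in which the tool goes at most 62.5 mm and 10.7 degrees, less where a joint would pass 70% of its speed; a pose out of reach is approached as far as the arm can. A call with a number of a shift or a turn outside -1 to 1 is refused whole. A call with a gripper value outside its range is refused whole. The fingers move at their own pace and stop on an object; the grip force is fixed at half the most. Time passes only in rows, so rows that do not move let the fingers close. It gives the time, the measured TCP pose, the force, the opening and the grip force at its end, in the units of the state.
- sensors.get_obs(): the state, without advancing time (a new reading comes with each control period).
- snapshot(name): name is "scene" or "side" or "wrist"; returns the picture (420x560x3 uint8, red, green, blue); there is no depth.
- camera_info(name): a dict with "fx", "fy", "cx", "cy" (pixels), "position" and "rotation" of the camera in the world. Camera axes: x right, y up, looking along -z (the intrinsics and any distortion apply to the point x, -y, -z); pixel columns grow to the right and rows downward; lengths in m; the calibration is good to about 2 mm. A picture is of the moment at which its call begins: read the wrist's pose just before it. camera_info takes no time and is no camera call; for the wrist camera it gives the pose at the moment of the call.
- ticket.close_job(): hands the job in; it is judged then, once.
The state is a dict: "time": time; "joint_positions": joint angles; "qvel": joint speeds; "joint_torque": joint torques, N m; "tool_pos": TCP position; "ee_rot": TCP orientation; "wrist_force": force on the tool from outside, world axes, zero at the start; "wrist_torque": the same for the moment, N m; "width": finger opening in m; "finger_force": force on a finger pad.
Only numpy, scipy, OpenCV 4.12 (cv2) and the standard library are available. Lean on these libraries where they do the work, as an engineer would, in place of code of your own. Each camera call takes 0.05 s, during which the arm holds its last target. There are 200 camera calls.

### The job

Dispense the red bead, and only that one, from the bead carousel: take the carousel by its black grip bar and turn it the short way until the red bead's pocket sits over the drop hole and the bead falls into the yellow tipping tray. Then press the tray's black pad down to tip the bead out into the white dish, and let the pad come up again; the blue bead stays in its pocket.

Things in the scene. Friction and masses are not known exactly. Their poses are not given: they have to be found in the camera images.
- dispenser: fixed stand of the bead dispenser: dark board 295 x 180 mm, square dark steel deck 172 x 172 mm, deck top 118 mm above the table. Origin on the table under the wheel axis; z up; +x points from the wheel axis to the drop hole, tray and dish. The carousel turns on the deck, either way, about the vertical axis, with light friction (about 0.03 N m), and stays where left.
- hole (a point): centre of the drop hole at the deck's top, 62 mm from the wheel axis: a round 30 mm hole. A bead in a pocket slides on the deck and falls when its pocket comes over the hole. Under it waits the yellow tray, 38 mm wide, floor 80 mm above the table, leaning back; hinged under the inner edge of the hole, it tips outwards up to 26 degrees when its pad is pressed.
- grip (a point): centre of the carousel's black grip bar, on the wheel axis, 169 mm above the table. The bar is 60 mm long along this point's x, 14 mm thick along its y, 36 mm tall (149 to 185 mm above the table) and turns with the wheel. Four white round pockets, 28 mm inside, open above and below, tops 143 mm above the table, lie 62 mm from the axis at 45, 135, 225, 315 degrees from x.
- red_bead (a point): centre of the red bead, a loose ball 22 mm in diameter with a brass core, about 14 g, at the start in one of the two pockets nearest the drop hole, 20 to 70 degrees to one side of it.
- blue_bead (a point): centre of the blue bead, the same size as the red, at the start in the pocket on the other side of the drop hole.
- pad (a point): centre of the top of the black press pad, 42 x 42 mm, nearly level, on an arm of the yellow tray; at rest 109 mm above the table, at x = 138, y = 64 mm of the dispenser. Pressed straight down it sinks about 43 mm to its stop, swinging about 14 mm in towards the wheel, with a light spring (1 to 2 N). Held down about a second, the bead rolls out; released, it rises by itself.
- dish (a point): centre of the inner floor of the fixed white dish, 16 mm above the table, 153 mm from the wheel axis; the dish is 90 x 80 mm outside, its rim 40 mm above the table.

How it is judged:
By the outcome, as a careful person would: the job done as asked, in the order asked, and still so for the second after the job is handed in, with the robot touching nothing.
It also fails if it takes over 46 s, if anything falls off the work surface, if the arm or the gripper's body presses on something with over 40 N, if the wrist force passes 120 N, or if a joint passes its speed limit or range.

## Working session

There is one attempt and no reset: what is moved stays moved. The work goes in short steps, Python scripts to look and compute and a tool call to move; the robot and the scene stay as the last step left them, time stands still between calls to the robot, and variables do not carry over. Pictures are saved under pics/ and viewed, at most 10 in all, crops included, and the job is handed in when it is done.

Besides the shell and the picture viewer there is one more tool, called after ">>>" by a JSON object that holds its "method" and its "body". arm_command: Moves the arm, as the interface text tells. Scaled input: -1 to 1 covers 500 mm each way for a shift and 5 degrees each way for a turn. Its arguments: {"type":"object","properties":{"plan":{"type":"array","items":{"type":"object","properties":{"grip":{"type":"number"},"slide":{"type":"array","items":{"type":"number"}},"spin":{"type":"number"}}}}},"required":["plan"]}

```bash
mkdir -p pics
python3 - <<'E'
from bench import sensors, snapshot, camera_info
import cv2, numpy as np
o=sensors.get_obs();print(o["time"],o["tool_pos"],o["ee_rot"])
for n in("scene","side"):
    cv2.imwrite(f"pics/{n}0.png",snapshot(n)[:,:,::-1]);print(camera_info(n))
E
```

```text
0.0 [0.15960818 0.52581825 0.22930565] [-3.13941086e+00 -1.96053974e-04  2.84682753e+00]
{'fx': 526.7602036007136, 'fy': 526.7602036007136, 'cx': 283.3214924256524, 'cy': 203.81543402750071, 'position': array([1.05744292, 0.05061983, 0.61018945]), 'rotation': array([0.79199285, 0.0211195 , 1.59337746])}
{'fx': 505.1430982750361, 'fy': 505.1430982750361, 'cx': 274.18383305565516, 'cy': 209.72508999077672, 'position': array([ 0.36305475, -0.32892623,  0.64439172]), 'rotation': array([ 0.67444124,  0.01605891, -0.57009818])}
```

View pics/scene0.png

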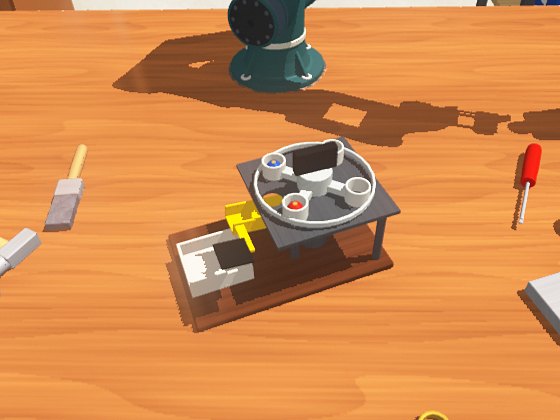

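View pics/side0.png

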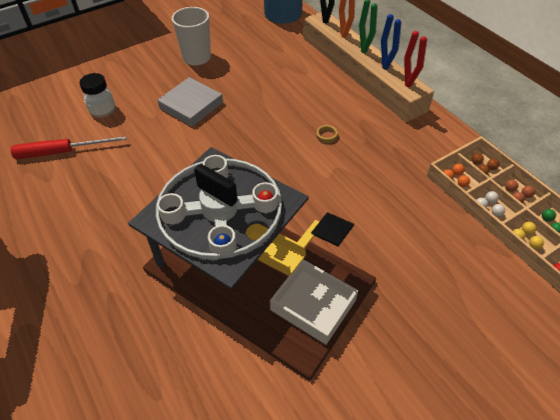

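The scene view shows red at (295,206), blue at (274,163), the pad at (235,254) and the hole at (272,202). The side view shows red at (265,195), blue at (221,238), the pad at (333,229) and the hole at (257,232). Next I fit the stand pose and wheel angle to these.

```bash
cat > h.py <<'E'
import numpy as np
from scipy.spatial.transform import Rotation as R
def proj(ci,P):
    p=R.from_euler("xyz",ci["rotation"]).inv().apply(np.atleast_2d(P)-ci["position"])
    return np.c_[ci["cx"]+ci["fx"]*p[:,0]/-p[:,2], ci["cy"]-ci["fy"]*p[:,1]/-p[:,2]]
def world(q,P):
    P=np.atleast_2d(P);c,s=np.cos(q[2]),np.sin(q[2])
    return np.c_[q[0]+c*P[:,0]-s*P[:,1],q[1]+s*P[:,0]+c*P[:,1],P[:,2]]
def pts(f):
    D=[[.086,-.086,.118],[-.086,-.086,.118],[-.086,.086,.118],[.086,.086,.118],[.138,.064,.109]]
    W=[[.062*np.cos(f+k*np.pi/2),.062*np.sin(f+k*np.pi/2),.143] for k in(0,-1,1,2)]
    return np.array(D+W)
E
python3 - <<'E'
from h import *
from bench import camera_info
from scipy.optimize import least_squares
ob={"scene":[(238,167),(347,138),(399,208),(278,243),(235,254),(295,202),(274,160),(357,186),(332,148)],
"side":[(235,278),(132,222),(211,151),(307,199),(333,229),(265,193),(222,234),(215,164),(172,204)]}
ci={n:camera_info(n) for n in ob}
f=lambda q:np.concatenate([(proj(ci[n],world(q,pts(q[3])))-ob[n]).ravel() for n in ob])
r=least_squares(f,[.5,.05,-1.3,.7],loss="soft_l1")
q=r.x;print(q,np.degrees(q[2:]));print(f(q).reshape(2,9,2).round(1))
print("pad",world(q,[.138,.064,.109]))
for n in ob:
  a=q[3]-np.pi/4
  print(n,proj(ci[n],world(q,[[.03*np.cos(a),.03*np.sin(a),.185],[-.03*np.cos(a),-.03*np.sin(a),.185]])))
np.save("q.npy",q)
E
```

```text
[ 0.52402511  0.07069804 -1.17494131  0.74197772] [-67.31917831  42.51219168]
[[[-2.4 -2.7]
  [-3.8 -2.1]
  [ 2.2  2. ]
  [ 0.3  5.3]
  [-2.  -1.3]
  [-0.1 -0.4]
  [-0.6 -0.1]
  [ 1.2 -0.6]
  [ 0.2 -2. ]]

 [[-2.7  9.1]
  [-3.3  0.7]
  [ 0.3 -4.7]
  [ 2.3 -3.5]
  [ 0.6 -1.7]
  [ 1.  -1.6]
  [ 0.2  1.1]
  [ 0.6 -1.2]
  [-1.2 -1.6]]]
pad [[ 0.63628823 -0.03195182  0.109     ]]
scene [[293.30348413 152.82418348]
 [336.82905317 142.62042283]]
side [[233.87730984 185.74658828]
 [197.35027077 164.51930497]]
```

>>> {"method": "arm_command", "body": {"plan": [{"grip":-1,"slide":[0,0,0],"spin":1},{"grip":-1,"slide":[0,0,0],"spin":1},{"grip":-1,"slide":[0,0,0],"spin":1},{"grip":-1,"slide":[0,0,0],"spin":1},{"grip":-1,"slide":[0,0,0],"spin":1},{"grip":-1,"slide":[0,0,0],"spin":1},{"grip":-1,"slide":[0,0,0],"spin":1},{"grip":-1,"slide":[0,0,0],"spin":1},{"grip":-1,"slide":[0,0,0],"spin":1},{"grip":-1,"slide":[0,0,0],"spin":1}]}}

```text
time: 1.35
tool_pos: [0.1597, 0.526, 0.2298]
ee_rot: [-3.141, 0.001, 1.971]
wrist_force: [-0.5, -0.9, 0.2]
width: 0.0942
finger_force: 0.0
```

>>> {"method": "arm_command", "body": {"plan": [{"grip":-1,"slide":[0,0,0],"spin":0.58},{"grip":-1,"slide":[-0.092,0.031,0],"spin":0},{"grip":-1,"slide":[-0.092,0.031,0],"spin":0},{"grip":-1,"slide":[-0.092,0.031,0],"spin":0},{"grip":-1,"slide":[-0.092,0.031,0],"spin":0},{"grip":-1,"slide":[-0.092,0.031,0],"spin":0},{"grip":-1,"slide":[-0.092,0.031,0],"spin":0},{"grip":-1,"slide":[-0.092,0.031,0],"spin":0},{"grip":-1,"slide":[-0.092,0.031,0],"spin":0},{"grip":-1,"slide":[0,0,0],"spin":0}]}}

```text
time: 2.6
tool_pos: [0.4045, 0.2215, 0.2297]
ee_rot: [-3.14, 0.001, 1.918]
wrist_force: [-0.4, -0.0, 0.9]
width: 0.0939
finger_force: 0.0
```

>>> {"method": "arm_command", "body": {"plan": [{"grip":-1,"slide":[-0.091,0.03,0],"spin":0},{"grip":-1,"slide":[-0.091,0.03,0],"spin":0},{"grip":-1,"slide":[-0.091,0.03,0],"spin":0},{"grip":-1,"slide":[-0.091,0.03,0],"spin":0},{"grip":-1,"slide":[0,0,0],"spin":0},{"grip":-1,"slide":[0,0,0],"spin":0}]}}

```text
time: 3.35
tool_pos: [0.5218, 0.075, 0.2301]
ee_rot: [-3.141, -0.001, 1.925]
wrist_force: [-0.4, -0.6, 0.1]
width: 0.0942
finger_force: 0.0
```

Run:
```python
from h import *
from bench import sensors, snapshot, camera_info
import cv2
o=sensors.get_obs();q=np.load("q.npy");print(o["tool_pos"],o["ee_rot"],o["joint_positions"])
ci=camera_info("wrist");im=np.ascontiguousarray(snapshot("wrist")[:,:,::-1])
a=q[3]-np.pi/4;c,s=np.cos(a),np.sin(a)
P=[[x*c-y*s,x*s+y*c,.185] for x,y in((.03,.007),(-.03,.007),(-.03,-.007),(.03,-.007))]
P+=pts(q[3]).tolist()+[[.062,0,.118]]
for u in proj(ci,world(q,P)): cv2.drawMarker(im,tuple(int(v) for v in u.round()),(0,255,0),0,8)
cv2.imwrite("pics/w1.png",im)
```

```text
[0.52178331 0.07502255 0.23010109] [-3.14070758e+00 -1.45344891e-03  1.92463896e+00] [ 3.45401703e-02  3.71592588e-02  1.42428739e+00  1.10893624e-03
  1.68144252e+00 -3.19181372e-01]
```

View pics/w1.png

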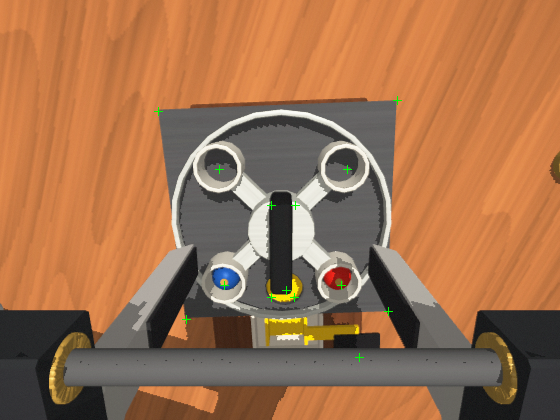

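The wrist view shows the bar at columns 270–292, rows 192–293, and the empty rims at (219,166) and (344,166). That is about 3 px above the prediction. I'll check the bar's offset numerically.

Run:
```python
from h import *
from bench import camera_info
from scipy.optimize import least_squares
q=np.load("q.npy");ci=camera_info("wrist")
a=q[3]-np.pi/4;c,s=np.cos(a),np.sin(a)
for z in(.185,.149):
    print(z,proj(ci,world(q,[[x*c,x*s,z] for x in(.03,-.03)])).round(1))
print(ci["position"],ci["rotation"])
ob=np.array([(340,283),(224,283),(344,166),(219,166)])
f=lambda t:(proj(ci,world([t[0],t[1],q[2],t[2]],pts(t[2])[5:]))-ob).ravel()
r=least_squares(f,[q[0],q[1],q[3]]);print(r.x,np.degrees(r.x[2]),f(r.x).round(1))
```

```text
0.185 [[282.5 297.3]
 [282.7 205.6]]
0.149 [[282.4 271.7]
 [282.6 191.3]]
[0.4939801  0.15111665 0.38435198] [-0.28171076 -0.00170892  0.35419198]
[0.52282767 0.07245639 0.74524538] 42.6994150808238 [ 0.1 -0.7 -0.4 -0.5  1.7  0.5 -1.5  0.7]
```

>>> {"method": "arm_command", "body": {"plan": [{"grip":-1,"slide":[-0.0075,0,0],"spin":0},{"grip":-1,"slide":[0,0,0.036],"spin":0},{"grip":-1,"slide":[0,0,0.036],"spin":0},{"grip":-1,"slide":[0,0,0.034],"spin":0},{"grip":-1,"slide":[0,0,0],"spin":0},{"grip":1,"slide":[0,0,0],"spin":0},{"grip":1,"slide":[0,0,0],"spin":0},{"grip":1,"slide":[0,0,0],"spin":0},{"grip":1,"slide":[0,0,0],"spin":0},{"grip":1,"slide":[0,0,0],"spin":0}]}}

```text
time: 4.65
tool_pos: [0.5238, 0.0702, 0.1776]
ee_rot: [3.141, 0.0, 1.924]
wrist_force: [0.4, -0.6, -0.6]
width: 0.0478
finger_force: 0.0
```

>>> {"method": "arm_command", "body": {"plan": [{"grip":1,"slide":[0,0,0],"spin":0},{"grip":1,"slide":[0,0,0],"spin":0},{"grip":1,"slide":[0,0,0],"spin":0},{"grip":1,"slide":[0,0,0],"spin":0},{"grip":1,"slide":[0,0,0],"spin":0},{"grip":1,"slide":[0,0,0],"spin":0}]}}

```text
time: 5.4
tool_pos: [0.5224, 0.0697, 0.1774]
ee_rot: [-3.138, -0.0, 1.923]
wrist_force: [-5.0, -1.4, 1.9]
width: 0.0138
finger_force: 30.0
```

>>> {"method": "arm_command", "body": {"plan": [{"grip":1,"slide":[0,0,0],"spin":0.4},{"grip":1,"slide":[0,0,0],"spin":0.6},{"grip":1,"slide":[0,0,0],"spin":0.6},{"grip":1,"slide":[0,0,0],"spin":0.6},{"grip":1,"slide":[0,0,0],"spin":0.6},{"grip":1,"slide":[0,0,0],"spin":0.4},{"grip":1,"slide":[0,0,0],"spin":0}]}}

```text
time: 6.28
tool_pos: [0.522, 0.0696, 0.1774]
ee_rot: [-3.137, 0.001, 1.644]
wrist_force: [-5.6, -1.7, 3.4]
width: 0.0139
finger_force: 30.0
```

>>> {"method": "arm_command", "body": {"plan": [{"grip":1,"slide":[0,0,0],"spin":0.6},{"grip":1,"slide":[0,0,0],"spin":0.6},{"grip":1,"slide":[0,0,0],"spin":0.6},{"grip":1,"slide":[0,0,0],"spin":0.6},{"grip":1,"slide":[0,0,0],"spin":0.6},{"grip":1,"slide":[0,0,0],"spin":0.6},{"grip":1,"slide":[0,0,0],"spin":0.6},{"grip":1,"slide":[0,0,0],"spin":0.6},{"grip":1,"slide":[0,0,0],"spin":0.5},{"grip":1,"slide":[0,0,0],"spin":0}]}}

```text
time: 7.52
tool_pos: [0.5213, 0.0697, 0.1774]
ee_rot: [-3.137, 0.003, 1.181]
wrist_force: [-7.8, -1.3, 2.6]
width: 0.0137
finger_force: 30.0
```

Run:
```python
from bench import snapshot
import cv2,numpy as np
a=snapshot("scene")[100:310,150:430,::-1];b=snapshot("side")[130:340,120:400,::-1]
cv2.imwrite("pics/c2.png",cv2.resize(np.hstack([a,b]),(784,294),interpolation=cv2.INTER_CUBIC))
```

```text
(no output)
```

View pics/c2.png

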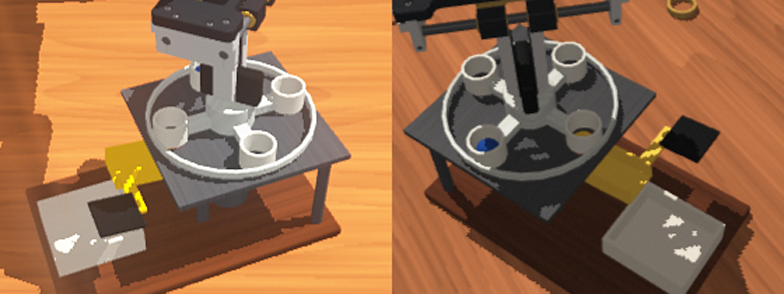

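The bead has left its pocket: in the side view the pocket over the hole, at (585,130), is empty with yellow below it. Blue is still in its pocket at (487,145). I'll release and lift.

>>> {"method": "arm_command", "body": {"plan": [{"grip":-1,"slide":[0,0,0],"spin":0},{"grip":-1,"slide":[0,0,0],"spin":0},{"grip":-1,"slide":[0,0,0],"spin":0},{"grip":-1,"slide":[0,0,0],"spin":0},{"grip":-1,"slide":[0,0,0],"spin":0},{"grip":-1,"slide":[0,0,-0.04],"spin":0},{"grip":-1,"slide":[0,0,-0.06],"spin":0},{"grip":-1,"slide":[0,0,-0.06],"spin":0},{"grip":1,"slide":[0,0,0],"spin":-1},{"grip":1,"slide":[0,0,0],"spin":-1}]}}

```text
time: 8.88
tool_pos: [0.5241, 0.0702, 0.2582]
ee_rot: [3.14, -0.0, 1.359]
wrist_force: [-0.4, -0.0, -0.0]
width: 0.077
finger_force: 0.0
```

>>> {"method": "arm_command", "body": {"plan": [{"grip":1,"slide":[0,0,0],"spin":-1},{"grip":1,"slide":[0,0,0],"spin":-1},{"grip":1,"slide":[0,0,0],"spin":-1},{"grip":1,"slide":[0,0,0],"spin":-1},{"grip":1,"slide":[0,0,0],"spin":-1},{"grip":1,"slide":[0,0,0],"spin":-1},{"grip":1,"slide":[0,0,0],"spin":-1},{"grip":1,"slide":[0,0,0],"spin":0},{"grip":1,"slide":[0,0,0],"spin":0}]}}

```text
time: 10.0
tool_pos: [0.5238, 0.0702, 0.2575]
ee_rot: [3.142, -0.0, 1.966]
wrist_force: [0.0, -0.5, -0.7]
width: 0.0004
finger_force: 0.0
```

Run:
```python
from bench import snapshot,sensors
from h import *
import cv2,numpy as np
o=sensors.get_obs();print(o["time"],o["tool_pos"],o["ee_rot"],o["width"])
q=np.load("q.npy");q[:2]=.5234,.0716
T=world(q,[.131,.064,.109])[0];T[2]=.15
print(T,"slide",R.from_euler("xyz",o["ee_rot"]).inv().apply(T-o["tool_pos"])/.5)
a=snapshot("scene")[100:310,150:430,::-1];b=snapshot("side")[130:340,120:400,::-1]
cv2.imwrite("pics/c3.png",cv2.resize(np.hstack([a,b]),(784,294),interpolation=cv2.INTER_CUBIC))
```

```text
10.0 [0.52379649 0.0701991  0.25745965] [ 3.14151352e+00 -7.36871204e-05  1.96596235e+00] 0.0004370551633529256
[ 0.63296394 -0.02459118  0.15      ] slide [-0.25903644  0.12851019  0.21491039]
```

View pics/c3.png

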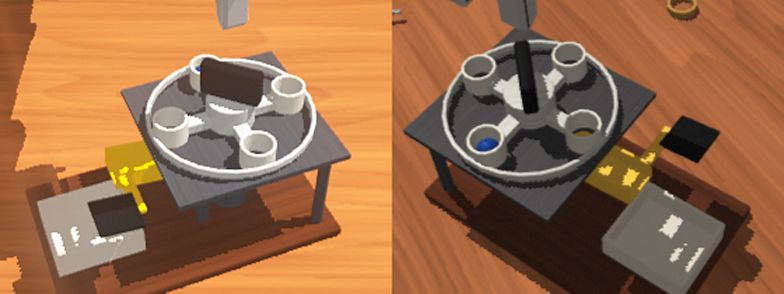

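The red bead isn't in any pocket, so it must be in the tray under the deck. Blue is in place at (487,145), and the pad is at (690,138) in the side half. Moving over the pad.

>>> {"method": "arm_command", "body": {"plan": [{"grip":1,"slide":[-0.052,0.026,0],"spin":0},{"grip":1,"slide":[-0.052,0.026,0],"spin":0},{"grip":1,"slide":[-0.052,0.026,0],"spin":0},{"grip":1,"slide":[-0.052,0.026,0],"spin":0},{"grip":1,"slide":[-0.051,0.025,0],"spin":0},{"grip":1,"slide":[0,0,0.07],"spin":0},{"grip":1,"slide":[0,0,0.07],"spin":0},{"grip":1,"slide":[0,0,0.07],"spin":0},{"grip":1,"slide":[0,0,0],"spin":0}]}}

```text
time: 11.22
tool_pos: [0.6311, -0.0242, 0.1484]
ee_rot: [-3.135, -0.004, 1.967]
wrist_force: [0.4, 0.4, 0.1]
width: 0.0005
finger_force: 0.0
```

Run:
```python
from bench import snapshot
import cv2,numpy as np
a=snapshot("scene")[100:310,150:430,::-1];b=snapshot("side")[130:340,120:400,::-1]
cv2.imwrite("pics/c4.png",cv2.resize(np.hstack([a,b]),(784,294),interpolation=cv2.INTER_CUBIC))
```

```text
(no output)
```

View pics/c4.png

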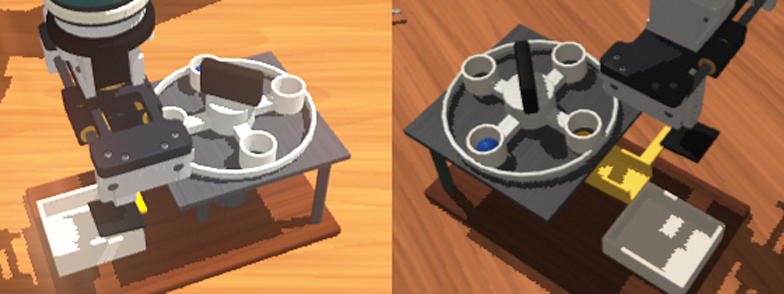

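>>> {"method": "arm_command", "body": {"plan": [{"grip":1,"slide":[0,0,0.014],"spin":0},{"grip":1,"slide":[0,0,0.014],"spin":0},{"grip":1,"slide":[0.003,0,0.014],"spin":0},{"grip":1,"slide":[0.003,0,0.014],"spin":0},{"grip":1,"slide":[0.003,0,0.014],"spin":0},{"grip":1,"slide":[0.003,0,0.014],"spin":0},{"grip":1,"slide":[0.003,0,0.014],"spin":0},{"grip":1,"slide":[0,0,0],"spin":0}]}}

```text
time: 12.32
tool_pos: [0.6299, -0.0171, 0.1025]
ee_rot: [-3.14, -0.001, 1.967]
wrist_force: [0.3, -0.0, -0.1]
width: 0.0004
finger_force: 0.5
```

>>> {"method": "arm_command", "body": {"plan": [{"grip":1,"slide":[0,0,0.008],"spin":0},{"grip":1,"slide":[0,0,0.006],"spin":0},{"grip":1,"slide":[0,0,0],"spin":0}]}}

```text
time: 12.7
tool_pos: [0.6302, -0.0171, 0.0962]
ee_rot: [-3.141, -0.001, 1.967]
wrist_force: [-0.2, 2.0, 1.4]
width: 0.0006
finger_force: 0.7
```

Run:
```python
from bench import snapshot
import cv2,numpy as np
a=snapshot("scene")[100:310,150:430,::-1];b=snapshot("side")[130:340,120:400,::-1]
cv2.imwrite("pics/c5.png",cv2.resize(np.hstack([a,b]),(784,294),interpolation=cv2.INTER_CUBIC))
```

```text
(no output)
```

View pics/c5.png

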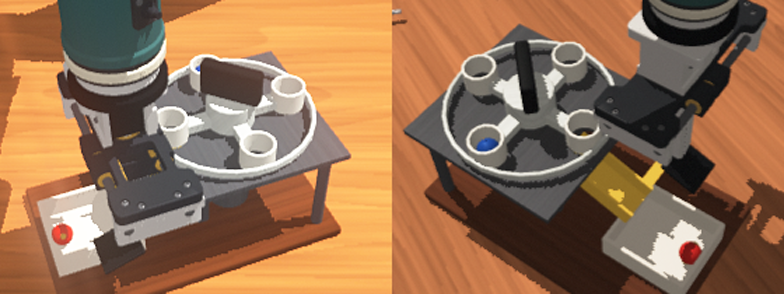

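The red bead is in the dish, at (690,252) in the side half and (62,233) in the scene half, and blue is still in its pocket. I'll hold briefly, then lift off along the same path.

>>> {"method": "arm_command", "body": {"plan": [{"grip":1,"slide":[0,0,0],"spin":0},{"grip":1,"slide":[0,0,0],"spin":0},{"grip":1,"slide":[-0.003,0,-0.014],"spin":0},{"grip":1,"slide":[-0.003,0,-0.018],"spin":0},{"grip":1,"slide":[-0.003,0,-0.02],"spin":0},{"grip":1,"slide":[-0.003,0,-0.03],"spin":0},{"grip":1,"slide":[-0.003,0,-0.04],"spin":0},{"grip":1,"slide":[0,0,-0.1],"spin":0},{"grip":1,"slide":[0,0,-0.1],"spin":0},{"grip":1,"slide":[0,0,0],"spin":0}]}}

```text
time: 14.05
tool_pos: [0.6354, -0.0249, 0.265]
ee_rot: [3.131, 0.007, 1.967]
wrist_force: [0.7, 0.2, -0.3]
width: 0.0007
finger_force: 0.0
```

>>> {"method": "arm_command", "body": {"plan": [{"grip":1,"slide":[0,0,0],"spin":0},{"grip":1,"slide":[0,0,0],"spin":0},{"grip":1,"slide":[0,0,0],"spin":0},{"grip":1,"slide":[0,0,0],"spin":0}]}}

```text
time: 14.55
tool_pos: [0.633, -0.0244, 0.2564]
ee_rot: [-3.14, -0.001, 1.967]
wrist_force: [0.4, -0.6, -0.0]
width: 0.0009
finger_force: 0.0
```

Run:
```python
from bench import snapshot
import cv2,numpy as np
a=snapshot("scene")[100:310,150:430,::-1];b=snapshot("side")[130:340,120:400,::-1]
cv2.imwrite("pics/c6.png",cv2.resize(np.hstack([a,b]),(784,294),interpolation=cv2.INTER_CUBIC))
```

```text
(no output)
```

View pics/c6.png

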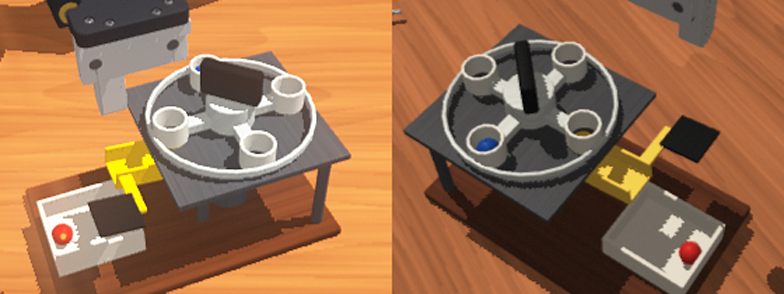

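The pad is back up at (690,138), red is in the dish at (690,252), and blue is in its pocket at (487,145). The robot is clear of everything.

```bash
python3 -c "
from bench import ticket
print(ticket.close_job())"
```

```text
the job is handed in; nothing more can be done
None
```

The job is handed in at about 14.7 s on the robot's clock: the red bead is in the white dish, the blue bead is still in its pocket, the pad is back up, and the robot is touching nothing.

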